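# Index the drill-bit carousel

### The job

Turn the drill-bit carousel by pushing the dowels on its rim until the holder with the tall drill bits faces front, under the index pin, and the pin drops into the notch of the rim. Then press the pin's cap down until it is fully home, and let go. Push and press gently, never forcing anything, and leave the other tools on the bench where they are.

Things in the scene. Friction and masses are not known exactly. Their poses are not given: they have to be found in the camera images.
- station: Fixed plywood base plate, 335 x 290 x 12 mm, under the carousel. Origin on the bench under the carousel's spindle, z up. Its front, its own -x side, looks towards the robot and carries the bracket of the index pin.
- bracket (a point): Top of the aluminium bracket, 138 mm in front of the spindle and 98 mm above the bench. Its post (22 mm deep, 34 mm wide, 98 mm high) stands 158 mm in front of the spindle; its arm (34 mm wide, underside 78 mm above the bench) reaches from 169 to 107 mm in front of the spindle and guides the pin over the ring.
- carousel: Turntable: plywood disc of 112 mm radius with a steel ring round it (out to 135 mm), tops 48 mm above the bench. Origin on the spindle, 30 mm above the bench. Turns freely either way, without stop, about its z (up), with 2 to 6 N at a dowel (jerky when slow), and stays where left. The tall-bit holder is at its own -x: it faces front when the carousel's yaw equals the station's.
- dowel (a point): Middle of one of six upright wooden dowels for pushing the carousel round: 14 mm diameter, tops 93 mm above the bench, 98 mm from the spindle, at 30, 90, 150, 210, 270 and 330 degrees about the carousel's z from its x axis. This one is at 30 degrees, 70 mm above the bench. Inside the dowels stand five holders, all within 80 mm of the spindle and below 135 mm height.
- rim_mark (a point): Point on top of the steel ring, 123.5 mm from the spindle, straight outward of the tall-bit holder (carousel's -x). The ring's only notch, 15 mm wide, is near here, but the ring was fitted by hand: the notch's middle lies up to 10 mm from this point along the rim, to either side, different each time. So the pose alone does not tell where the pin will drop: feel for it.
- tall_bits (a point): Middle of the holder with the tall bits, 55 mm from the spindle and 78 mm above the bench: a wooden block (46 x 24 mm, 30 mm high) with three upright steel bits that stand 55 mm out of it (tops 133 mm above the bench). The others are a block with short bits, a round tin, an open grey bin and a white bottle.
- pin: Index pin in the bracket, sliding vertically; soft black rubber cap, 32 mm diameter. Origin at the centre of the cap's top, 123.5 mm in front of the spindle, 126 mm above the bench when raised and 108 mm when fully home (18 mm down, hard stop). Pressing the cap with a few N while nothing holds the carousel centres the notch and sends the pin home; it stays there.
- pin_tip (a point): Tip of the steel pin (13 mm thick, tapering to 10 mm over the last 10 mm). It rests on the ring with about 1 N. When the notch comes under it, it drops 7 to 14 mm by itself within 0.3 s and blocks the ring both ways: the push on the dowel then rises steeply. Turned faster than about 20 mm/s at the rim, the notch may be missed.
- drill: Bystander: cordless drill lying on its side, about 240 x 190 x 62 mm. Leave it alone.
- offcut: Bystander: wooden offcut, 160 x 70 x 22 mm. Leave it alone.
- screwdriver: Bystander: screwdriver lying on the bench. Leave it alone.
- glue: Bystander: small yellow glue bottle, 52 mm diameter, 100 mm high, standing. Leave it alone.

How it is judged (in metres and radians):
On the way:
1. the tall-bit holder faces front and the pin has dropped at least 5 mm into the notch (x of tall_bits in the frame of station below -0.05 m and z of pin in the frame of station below 0.121 m), for 0.2 s.
At the end, for the whole second after the job is handed in: The tall-bit holder faces front (its middle at least 50 mm in front of the spindle, so within about 24 degrees, as the notch then sets it), the index pin is home in the notch (cap's top less than 111 mm above the bench, at least 15 of its 18 mm down), and carousel and pin are at rest (z of pin in the frame of station below 0.111 m and x of tall_bits in the frame of station below -0.05 m and angular speed of carousel below 0.05 rad/s and linear speed of pin below 0.01 m/s); the robot touches nothing.
It fails at once if the fingers or arm press on the carousel, the pin or their base with more than 30 N (contact force between any of the fingers, the arm and station above 30 N).
It fails at once if a bystander is moved by more than 30 mm (distance of any of drill, offcut, screwdriver, glue from where it was at the start of the episode above 0.03 m).
It also fails if it takes over 53 s, if anything falls off the work surface, if the arm or the gripper's body presses on something with over 40 N, if the wrist force passes 120 N, or if a joint passes its speed limit or range.

### The arm

A 7-joint arm with a two-finger parallel gripper is mounted at the origin on the work surface. World frame = base frame: x ahead of the robot, y to its left, z up, the work surface at z = 0. Lengths are in m, angles in degrees, forces in N, time in s.
With the tool pointing down it reaches from about 0.425 to 0.825 m from the base axis. Payload 3.6 kg.
Tool frame: the origin (TCP) lies at the centre of the arm's flange, where the gripper is bolted on; the fingertips stand 186 mm ahead of it and the grasp point (between the pads) lies 167 mm ahead of it; z points along the fingers, y is the line along which they close (so a half turn about z gives the same grasp; the last joint's range is limited). The gripper opens to 93 mm and grips with 3 to 60 N. Pads are 15 mm wide; open, the fingers measure 128 mm over their backs; the gripper's body (75 mm by 188 mm) begins 65 mm behind the grasp point.
Start: joints at [-72.737, 35.231, -0.722, 81.555, 0.464, 63.22, -2.315], TCP at [0.209, 0.615, 0.405] pointing down, gripper open.
Joint ranges: [-178.69, 178.69], [-17.37, 117.87], [-77.05, 75.6], [15.02, 138.74], [-78.02, 258.01], [0.78, 113.62], [-162.83, 162.83]. Speed limits (degrees/s): [159.86, 159.86, 180, 180, 180, 180, 180].

### API

Orientations are given as [roll, pitch, yaw] about the fixed x, y, z axes, in that order (R = Rz(yaw) Ry(pitch) Rx(roll)).
In Python, from plant import * gives the robot as it stands. The module is installed in compiled form; this text tells all that it offers.
- The arm moves only by the tool send_rows, never from a script. Its argument "plan" is text: rows parted by semicolons, each of 5 numbers parted by spaces: the opening, from 0 (shut) to 1 (fully open), then the shift along the world's x, y, z in mm, then the turn about the world's z in degrees. A call has 1 to 10 rows; each row shifts and turns the commanded pose from where the row before left it; what a row does not reach is not made up. A row lasts 1/8 s, in which the tool goes at most 62.5 mm and 10.7 degrees, less where a joint would pass 70% of its speed; a pose out of reach is approached as far as the arm can. A call with a gripper value outside its range is refused whole. The fingers move at their own pace and stop on an object; "force" is the grip in N (left out, the last holds). Time passes only in rows, so rows that do not move let the fingers close. It gives the time, the measured TCP pose, the force, the opening and the grip force at its end, in the units of the state.
- observe(): the state, without advancing time (a new reading comes with each control period).
- camera(name): name is "scene" or "top" or "wrist"; returns the picture (420x560x3 uint8, blue, green, red); there is no depth.
- camera_params(name): a dict with "mtx" (3x3 intrinsics, pixels), "world_from_camera" (4x4, takes a point from camera to world coordinates). Camera axes: x right, y down, z forward; pixel columns grow to the right and rows downward; lengths in m; the calibration is good to about 2 mm. The wrist camera is an equidistant fisheye: a pixel r from the principal point sees the ray r / f radians off the axis. A picture is of the moment at which its call begins: read the wrist's pose just before it. camera_params takes no time and is no camera call; for the wrist camera it gives the pose at the moment of the call.
- hand_in(): hands the job in; it is judged then, once.
The state is a dict: "time": time; "joint_pos": joint angles; "qvel": joint speeds; "effort": joint torques, N m; "tool_pos": TCP position; "orientation": TCP orientation; "wrist_force": force on the tool from outside, world axes, zero at the start; "moment": the same for the moment, N m; "grip_width": finger opening in m; "grasp_force": force on a finger pad.
Only numpy, scipy, OpenCV 4.12 (cv2) and the standard library are available. Lean on these libraries where they do the work, as an engineer would, in place of code of your own. Each camera call takes 0.05 s, during which the arm holds its last target. There are 200 camera calls.

## Working session

There is one attempt and no reset: what is moved stays moved. The work goes in short steps, Python scripts to look and compute and a tool call to move; the robot and the scene stay as the last step left them, time stands still between calls to the robot, and variables do not carry over. Pictures are saved under pics/ and viewed, at most 10 in all, crops included, and the job is handed in when it is done.

Besides the shell and the picture viewer there is one more tool, called after ">>>" by a JSON object that holds its "api" and its "payload", one argument or row to a line. send_rows: Moves the arm, as the interface text tells. Its arguments: {"type":"object","properties":{"plan":{"type":"string"},"force":{"type":"number"}},"required":["plan"]}

```bash
mkdir -p pics; cat > h.py <<'E'
from plant import *
import numpy as np, cv2
def ray(P,u,v):
    K=P["mtx"];T=np.array(P["world_from_camera"])
    d=np.linalg.solve(np.array(K),[u,v,1.]); return T[:3,3],T[:3,:3]@d
def onz(P,u,v,z):
    o,d=ray(P,u,v); return o+d*(z-o[2])/d[2]
def proj(P,p):
    T=np.array(P["world_from_camera"]); q=np.array(P["mtx"])@(T[:3,:3].T@(np.array(p)-T[:3,3])); return q[:2]/q[2]
E
python3 - <<'E'
from h import *
for n in("top","scene"):
    cv2.imwrite(f"pics/{n}0.png",camera(n)); P=camera_params(n); print(n,np.round(P["mtx"],1).tolist(),np.round(P["world_from_camera"],3).tolist())
s=observe();print(s)
E
```

```text
top [[460.9, 0.0, 287.4], [0.0, 460.9, 202.3], [0.0, 0.0, 1.0]] [[-0.004, -0.981, 0.195, 0.274], [-1.0, 0.0, -0.018, -0.003], [0.018, -0.195, -0.981, 1.347], [0.0, 0.0, 0.0, 1.0]]
scene [[386.2, 0.0, 272.6], [0.0, 386.2, 212.9], [0.0, 0.0, 1.0]] [[0.196, 0.762, -0.618, 1.143], [0.981, -0.159, 0.116, -0.126], [-0.01, -0.628, -0.778, 0.888], [0.0, 0.0, 0.0, 1.0]]
{'time': 0.1, 'joint_pos': array([-72.73792241,  35.2839463 ,  -0.72343258,  81.63041272,
         0.46431297,  63.22214628,  -2.31472795]), 'qvel': array([ 0.04015534, -0.06483014, -0.02669281, -0.15186685,  0.04412177,
        0.07729656,  0.06043763]), 'effort': array([ 6.78821034e-04, -4.60044193e+01,  2.09880536e-01, -1.66244996e+01,
       -6.11441955e-02,  1.69951556e-02,  1.02897343e-04]), 'tool_pos': array([0.20915172, 0.61513235, 0.40370381]), 'orientation': array([-1.79866376e+02,  1.56026562e-03,  1.61223907e+02]), 'wrist_force': array([ 0.14622109,  0.72904669, -0.14288148]), 'moment': array([ 0.00502935, -0.09914185, -0.01185786]), 'grasp_force': 0.0, 'grip_width': 0.09285447789561171}
```

View pics/top0.png

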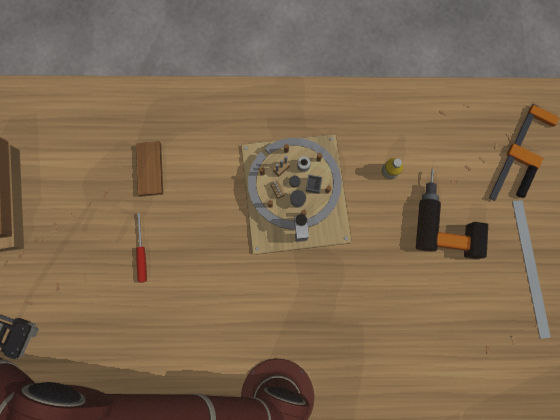

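View pics/scene0.png

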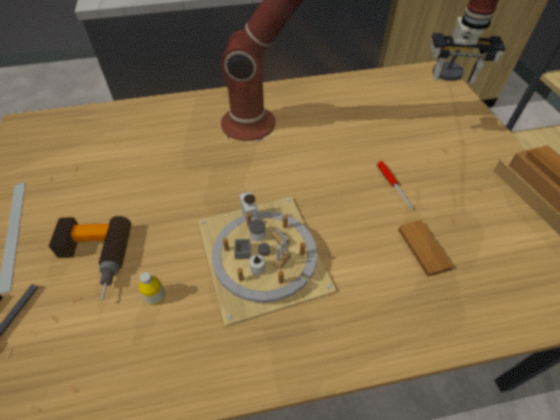

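The top view shows the carousel at about (295,183), the bracket and cap at (301,225), and bystanders well to the sides. The gripper is at far left. Next I'll enlarge the crops.

```bash
python3 - <<'E'
from h import *
a=cv2.imread("pics/top0.png")[128:258,235:355]; b=cv2.imread("pics/scene0.png")[185:325,195:335]
A=cv2.resize(a,(400,433),interpolation=cv2.INTER_CUBIC) 
A=cv2.resize(a,None,fx=4.5,fy=4.5,interpolation=cv2.INTER_CUBIC);cv2.imwrite("pics/topc.png",A)
cv2.imwrite("pics/scenec.png",cv2.resize(b,None,fx=4.2,fy=4.2,interpolation=cv2.INTER_CUBIC))
E
```

```text
(no output)
```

View pics/topc.png

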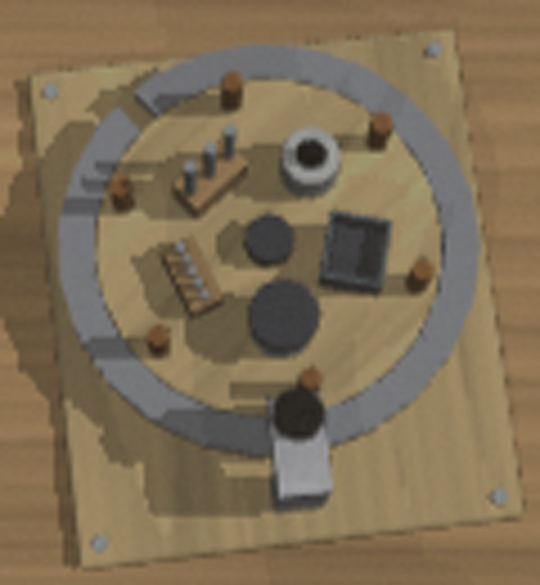

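View pics/scenec.png

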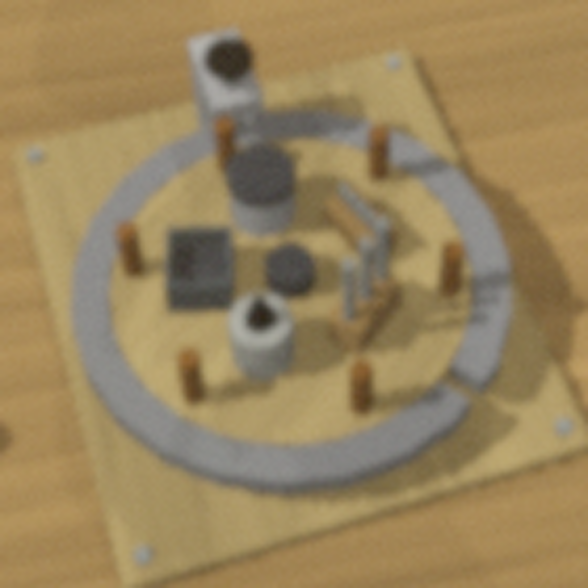

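The top crop shows the tall-bit holder at (210,180) and the notch gap at about (143,100). The dowels' tops are at (232,78), (380,118), (421,262), (311,372), (158,332) and (120,182), and the cap is at (298,412). Screws are at the plate corners.

```bash
cat > m.py <<'E'
from h import *
P=camera_params("top")
f=lambda x,y,z: onz(P,(x+.5)/4.5-.5+235,(y+.5)/4.5-.5+128,z)
sc=[f(*p,.012) for p in[(50,92),(433,48),(99,543),(500,496)]]
cap=f(298,412,.126); print("cap",cap)
dw=[f(*p,.093) for p in[(232,78),(380,118),(421,262),(311,372),(158,332),(120,182)]]
# spindle = dowel circle centre
d=np.array(dw)[:,:2]; c=d.mean(0); print("c dowels",c,np.linalg.norm(d-c,axis=1).round(4))
ring=[f(*p,.048) for p in[(270,44),(62,240),(480,240)]]
print("ring",np.round(ring,3))
print("screws",np.round(sc,4),np.mean(sc,0))
print("station yaw",np.degrees(np.arctan2(*(c-cap[:2])[::-1])), np.linalg.norm(c-cap[:2]))
print("yaw screws",[np.degrees(np.arctan2(*(v)[:2][::-1])) for v in(sc[0]-sc[2],sc[1]-sc[3])])
print("dowel ang",[np.degrees(np.arctan2(*v[::-1])).round(1) for v in d-c])
n=f(140,100,.048)[:2]-c; print("notch",np.degrees(np.arctan2(n[1],n[0])),np.linalg.norm(n))
# tall bits tops
t=np.mean([f(*p,.133) for p in[(189,168),(208,147),(229,130)]],0)[:2]-c;print("tall",np.degrees(np.arctan2(t[1],t[0])),np.linalg.norm(t))
print(np.round(d,4))
P2=camera_params("scene");g=lambda x,y,z: onz(P2,(x+.5)/4.2-.5+195,(y+.5)/4.2-.5+185,z)
print("scene cap",g(228,57,.126)); 
d2=np.array([g(*p,.093) for p in[(225,122),(379,130),(453,248),(361,368),(191,355),(127,230)]])[:,:2];print(d2.mean(0))
E
python3 m.py
```

```text
cap [ 0.47135439 -0.06125103  0.126     ]
c dowels [ 0.59603991 -0.04673222] [0.0973 0.0974 0.0968 0.0976 0.0984 0.0975]
ring [[ 0.729 -0.049  0.048]
 [ 0.596  0.086  0.048]
 [ 0.596 -0.184  0.048]]
screws [[ 0.7072  0.0978  0.012 ]
 [ 0.7388 -0.1603  0.012 ]
 [ 0.4046  0.0621  0.012 ]
 [ 0.4346 -0.1971  0.012 ]] [ 0.57130697 -0.04938089  0.012     ]
station yaw 6.64180286500161 0.12552798745867264
yaw screws [np.float64(6.732791690251243), np.float64(6.895736852987227)]
dowel ang [np.float64(14.1), np.float64(-45.6), np.float64(-105.0), np.float64(-165.6), np.float64(134.8), np.float64(74.4)]
notch 41.423253699623864 0.12557293005292172
tall 46.68829622393036 0.053071423063858286
[[ 0.6904 -0.023 ]
 [ 0.6643 -0.1163]
 [ 0.5711 -0.1402]
 [ 0.5016 -0.071 ]
 [ 0.5266  0.0231]
 [ 0.6223  0.0472]]
scene cap [ 0.47665968 -0.06366172  0.126     ]
[ 0.59630438 -0.04777507]
```

>>> {"api": "send_rows", "payload": {
  "plan": "0.33 23 -36.5 0 -10;0.33 23 -36.5 0 -10;0.33 23 -36.5 0 -10;0.33 23 -36.5 0 -10;0.33 23 -36.5 0 -10;0.33 23 -36.5 0 -10;0.33 23 -36.5 0 -10;0.33 23 -36.5 0 -10;0.33 23 -36.5 0 -10;0.33 23 -36.5 0 -10"
}}

```text
time: 1.35
tool_pos: [0.4396, 0.2492, 0.4045]
orientation: [-180.0, 0.0, 60.9]
wrist_force: [-0.4, 0.9, -0.2]
grip_width: 0.0309
grasp_force: 0.0
```

>>> {"api": "send_rows", "payload": {
  "plan": "0.33 23 -36.5 0 -10;0.33 23 -36.5 0 -10;0.33 23 -36.5 0 -10;0.33 23 -36.5 0 -10;0.33 23 -36.5 0 -10;0.33 23 -36.5 0 -10;0.33 23 -36.5 0 -10;0.33 23 -36.5 0 -10;0.33 23 -36.5 0 -10;0.33 23 -36.5 0 -10"
}}

```text
time: 2.6
tool_pos: [0.67, -0.1153, 0.404]
orientation: [180.0, 0.1, -39.1]
wrist_force: [0.9, 0.7, -0.2]
grip_width: 0.0307
grasp_force: 0.0
```

>>> {"api": "send_rows", "payload": {
  "plan": "0.33 -5.5 -1.5 -30 -6.5;0.33 0 0 -40 0;0.33 0 0 -30 0;0.33 0 0 -15 0;0.33 0 0 0 0;0.33 0 0 -5 0;0.33 0 0 -5 0"
}}

```text
time: 3.48
tool_pos: [0.664, -0.1163, 0.2808]
orientation: [-179.9, -0.1, -45.3]
wrist_force: [0.4, 0.5, -0.3]
grip_width: 0.0306
grasp_force: 0.0
```

```bash
python3 - <<'E'
from h import *
a=camera("top");cv2.imwrite("pics/t1.png",cv2.resize(a[118:258,225:365],None,fx=4.2,fy=4.2,interpolation=cv2.INTER_CUBIC))
b=camera("wrist");cv2.imwrite("pics/w1.png",b)
E
```

```text
(no output)
```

View pics/w1.png

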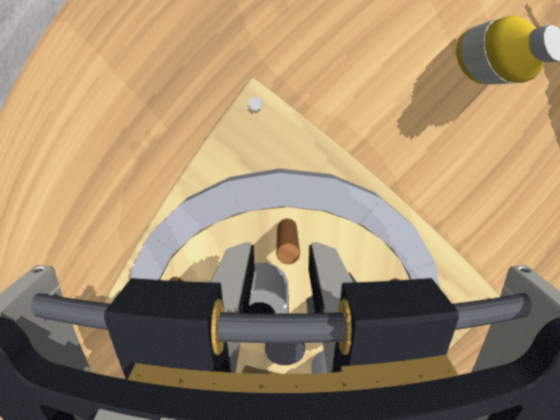

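The wrist view shows the dowel (288,240) midway between the fingertips (240 and 322), and clear of them. I'll work out the arc rows.

```bash
python3 - <<'E'
import numpy as np
c=np.array([596,-47.]);R=98
an=[-45.5,-43,-40.5,-37]+list(np.arange(-32,94,5))
p=np.array([664,-116.5])
for i in range(1,len(an)):
    a=np.radians(an[i]);q=c+R*np.array([np.cos(a),np.sin(a)]);d=np.round(q-p,1);p=p+d
    print(an[i],*d,0,an[i]-an[i-1],";",end=" ")
print(p)
E
```

```text
-43 3.7 2.7 0 2.5 ; -40.5 2.8 3.2 0 2.5 ; -37 3.8 4.6 0 3.5 ; -32 4.8 7.1 0 5 ; -27 4.2 7.4 0 5 ; -22 3.6 7.8 0 5 ; -17 2.8 8.0 0 5 ; -12 2.2 8.3 0 5 ; -7 1.4 8.5 0 5 ; -2 0.6 8.5 0 5 ; 3 -0.0 8.5 0 5 ; 8 -0.9 8.5 0 5 ; 13 -1.5 8.4 0 5 ; 18 -2.3 8.3 0 5 ; 23 -3.0 8.0 0 5 ; 28 -3.7 7.7 0 5 ; 33 -4.3 7.4 0 5 ; 38 -5.0 6.9 0 5 ; 43 -5.5 6.5 0 5 ; 48 -6.1 6.0 0 5 ; 53 -6.6 5.5 0 5 ; 58 -7.1 4.8 0 5 ; 63 -7.4 4.2 0 5 ; 68 -7.8 3.6 0 5 ; 73 -8.0 2.8 0 5 ; 78 -8.3 2.2 0 5 ; 83 -8.5 1.4 0 5 ; 88 -8.5 0.6 0 5 ; 93 -8.5 -0.0 0 5 ; [590.9  50.9]
```

>>> {"api": "send_rows", "payload": {
  "plan": "0.33 0 0 -10 0;0.33 0 0 -10 0;0.33 0 0 -5 0;0.33 0 0 0 0"
}}

```text
time: 4.08
tool_pos: [0.6636, -0.116, 0.2539]
orientation: [180.0, 0.1, -45.3]
wrist_force: [-0.3, -0.1, -0.1]
grip_width: 0.0307
grasp_force: 0.0
```

>>> {"api": "send_rows", "payload": {
  "plan": "0.33 3.7 2.7 0 2.5;0.33 2.8 3.2 0 2.5;0.33 3.8 4.6 0 3.5;0.33 4.8 7.1 0 5;0.33 4.2 7.4 0 5"
}}

```text
time: 4.7
tool_pos: [0.6814, -0.0934, 0.2549]
orientation: [179.7, 0.2, -26.7]
wrist_force: [-5.2, -4.0, 1.5]
grip_width: 0.0307
grasp_force: 2.9
```

>>> {"api": "send_rows", "payload": {
  "plan": "0.33 3.6 7.8 0 5;0.33 2.8 8 0 5;0.33 2.2 8.3 0 5;0.33 1.4 8.5 0 5;0.33 0.6 8.5 0 5;0.33 0 8.5 0 5;0.33 -0.9 8.5 0 5;0.33 -1.5 8.4 0 5"
}}

```text
time: 5.7
tool_pos: [0.6899, -0.0288, 0.2549]
orientation: [179.6, 0.3, 13.2]
wrist_force: [-2.4, -6.8, -0.7]
grip_width: 0.0308
grasp_force: 2.9
```

>>> {"api": "send_rows", "payload": {
  "plan": "0.33 -2.3 8.3 0 5;0.33 -3 8 0 5;0.33 -3.7 7.7 0 5;0.33 -4.3 7.4 0 5;0.33 -5 6.9 0 5;0.33 -5.5 6.5 0 5;0.33 -6.1 6 0 5;0.33 -6.6 5.5 0 5"
}}

```text
time: 6.7
tool_pos: [0.6556, 0.028, 0.2552]
orientation: [179.5, 0.2, 53.3]
wrist_force: [3.3, -5.6, -3.3]
grip_width: 0.0306
grasp_force: 3.0
```

>>> {"api": "send_rows", "payload": {
  "plan": "0.33 -7.1 4.8 0 5;0.33 -7.4 4.2 0 5;0.33 -7.8 3.6 0 5;0.33 -8 2.8 0 5;0.33 -8.3 2.2 0 5;0.33 0 0 0 0"
}}

```text
time: 7.45
tool_pos: [0.6169, 0.0486, 0.2557]
orientation: [179.8, -0.0, 78.2]
wrist_force: [2.2, -1.3, 0.2]
grip_width: 0.0308
grasp_force: 0.9
```

```bash
python3 - <<'E'
from h import *
a=camera("top");cv2.imwrite("pics/t2.png",cv2.resize(a[128:258,235:355],None,fx=4.5,fy=4.5,interpolation=cv2.INTER_CUBIC))
print(observe()["time"],observe()["tool_pos"],observe()["wrist_force"])
E
```

```text
7.5 [0.61697554 0.04885724 0.25559035] [ 1.40643552 -1.80626206  0.78944589]
```

View pics/t2.png

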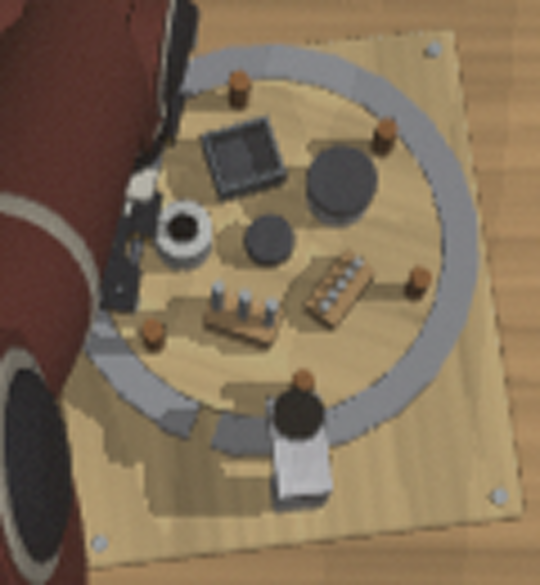

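The notch is at (203,425), the tall holder at (243,320), and the dowels at (239,75), (385,125), (419,272), (303,376) and (152,325).

```bash
python3 - <<'E'
from h import *
P=camera_params("top")
f=lambda x,y,z: onz(P,(x+.5)/4.5-.5+235,(y+.5)/4.5-.5+128,z)[:2]
c=np.array([.596,-.047]);A=lambda v:np.degrees(np.arctan2(v[1],v[0]))%360
print([A(f(*p,.093)-c).round(1) for p in[(239,75),(385,125),(419,272),(303,376),(152,325)]],A(f(203,425,.048)-c),A(f(243,303,.133)-c))
cc=c*1000;p=np.array([617.2,49.3]);an=[78,80.5,83,84.5,86]+list(np.arange(87,112,1))
for i in range(1,len(an)):
    a=np.radians(an[i]);q=cc+98*np.array([np.cos(a),np.sin(a)]);d=np.round(q-p,1);p=p+d
    print(an[i],*d,0,an[i]-an[i-1],";",end=" ")
E
```

```text
[np.float64(11.4), np.float64(311.3), np.float64(251.2), np.float64(191.1), np.float64(131.4)] 160.64015081792002 162.84709126367807
80.5 -5.0 0.4 0 2.5 ; 83 -4.3 0.6 0 2.5 ; 84.5 -2.5 0.2 0 1.5 ; 86 -2.6 0.3 0 1.5 ; 87 -1.7 0.1 0 1 ; 88 -1.7 0.0 0 1 ; 89 -1.7 0.1 0 1 ; 90 -1.7 0.0 0 1 ; 91 -1.7 -0.0 0 1 ; 92 -1.7 -0.1 0 1 ; 93 -1.7 -0.0 0 1 ; 94 -1.7 -0.1 0 1 ; 95 -1.7 -0.2 0 1 ; 96 -1.7 -0.1 0 1 ; 97 -1.7 -0.2 0 1 ; 98 -1.7 -0.3 0 1 ; 99 -1.7 -0.2 0 1 ; 100 -1.7 -0.3 0 1 ; 101 -1.7 -0.3 0 1 ; 102 -1.7 -0.3 0 1 ; 103 -1.6 -0.4 0 1 ; 104 -1.7 -0.4 0 1 ; 105 -1.7 -0.4 0 1 ; 106 -1.6 -0.5 0 1 ; 107 -1.7 -0.5 0 1 ; 108 -1.6 -0.5 0 1 ; 109 -1.6 -0.5 0 1 ; 110 -1.6 -0.6 0 1 ; 111 -1.6 -0.6 0 1 ;
```

>>> {"api": "send_rows", "payload": {
  "plan": "0.33 -5 0.4 0 2.5;0.33 -4.3 0.6 0 2.5;0.33 -4.3 0.4 0 2.5;0.33 -4.3 0.1 0 2.5;0.33 -4.2 0 0 2.5;0.33 -4.2 -0.1 0 2.5;0.33 -2.6 -0.1 0 1.5;0.33 0 0 0 0"
}}

```text
time: 8.5
tool_pos: [0.5879, 0.0513, 0.2555]
orientation: [179.8, -0.1, 94.8]
wrist_force: [3.6, 1.2, 2.7]
grip_width: 0.0308
grasp_force: 1.8
```

>>> {"api": "send_rows", "payload": {
  "plan": "0.33 -1.4 -0.1 0 0.8;0.33 -1.4 -0.2 0 0.8;0.33 -1.4 -0.2 0 0.8;0.33 -1.4 -0.2 0 0.8"
}}

```text
time: 9.0
tool_pos: [0.5818, 0.0505, 0.255]
orientation: [179.9, -0.0, 98.0]
wrist_force: [4.2, 2.2, 3.5]
grip_width: 0.0307
grasp_force: 2.4
```

>>> {"api": "send_rows", "payload": {
  "plan": "0.33 -1.4 -0.2 0 0.8;0.33 -1.4 -0.2 0 0.8;0.33 -1.4 -0.3 0 0.8"
}}

```text
time: 9.38
tool_pos: [0.5769, 0.0493, 0.2544]
orientation: [-179.9, -0.0, 100.4]
wrist_force: [2.7, 2.6, 2.8]
grip_width: 0.031
grasp_force: 1.8
```

>>> {"api": "send_rows", "payload": {
  "plan": "0.33 -1.4 -0.3 0 0.8;0.33 -1.4 -0.3 0 0.8;0.33 0 0 0 0"
}}

```text
time: 9.75
tool_pos: [0.5737, 0.0482, 0.2541]
orientation: [-179.8, -0.0, 101.9]
wrist_force: [1.3, 0.8, 0.5]
grip_width: 0.0307
grasp_force: 0.6
```

```bash
cat > look.py <<'E'
from h import *
import sys
n=sys.argv[1];P=camera_params("scene");u,v=proj(P,[.473,-.061,.11]).astype(int)
b=camera("scene")[185:325,195:335]
cv2.imwrite(f"pics/{n}.png",b)
g=b.min(2) if 0 else b.max(2)
sub=g[:30,40:70]; m=(sub<70); ys,xs=np.nonzero(m); print("cap px",m.sum(),xs.mean()+40+195,ys.mean()+185)
a=cv2.imread("pics/scene0.png")[185:325,195:335].max(2)[:30,40:70]<70; ys,xs=np.nonzero(a); print("cap0",a.sum(),xs.mean()+235,ys.mean()+185)
q=[proj(P,[.4733,-.0614,z]) for z in(.126,.121,.108)];print(np.round(q,1).tolist())
E
python3 look.py s2
```

```text
cap px 46 249.58695652173913 201.67391304347825
cap0 54 249.3148148148148 199.03703703703704
[[249.6, 197.1], [249.7, 198.4], [249.9, 201.6]]
```

```bash
python3 - <<'E'
import cv2,numpy as np
a=cv2.imread("pics/scene0.png")[185:325,195:335];b=cv2.imread("pics/s2.png")
cv2.imwrite("pics/cmp.png",cv2.resize(np.hstack([a[:70,:70],b[:70]]),None,fx=3.8,fy=5,interpolation=cv2.INTER_CUBIC))
E
```

```text
(no output)
```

View pics/cmp.png

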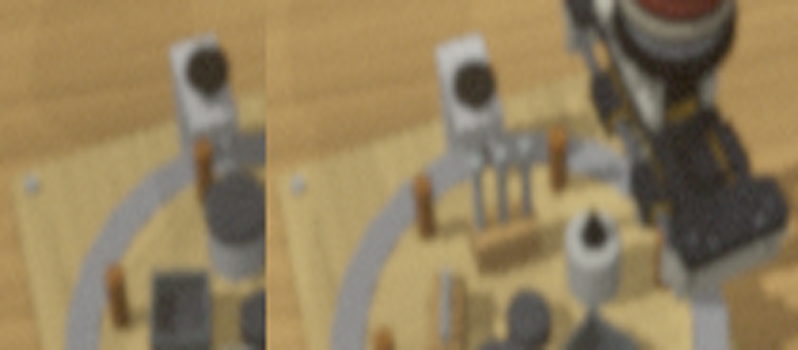

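The cap has dropped clearly (centre row 199 → 201.7, about 10 mm) and the tall bits stand just behind the pin. Now I'll back off, rise, and close above the cap.

>>> {"api": "send_rows", "payload": {
  "plan": "0.33 3 0.7 0 0;0.33 4.5 1 0 0;0.33 0 0 0 0;0.33 0 0 15 0;0.33 0 0 40 0;0.33 0 0 50 0;0.33 0 0 40 0"
}}

```text
time: 10.68
tool_pos: [0.582, 0.05, 0.403]
orientation: [179.9, 0.0, 101.9]
wrist_force: [0.7, -0.1, -0.1]
grip_width: 0.0308
grasp_force: 0.0
```

>>> {"api": "send_rows", "payload": {
  "plan": "0 -20 -20 0 0;0 -30 -30 0 0;0 -30 -30 0 0;0 -20 -20 0 0;0 -8 -10 0 0;0 0 0 0 0",
  "force": 5
}}

```text
time: 11.42
tool_pos: [0.4741, -0.0601, 0.4004]
orientation: [179.9, 0.0, 101.9]
wrist_force: [0.6, 0.3, 0.4]
grip_width: 0.0003
grasp_force: 0.0
```

>>> {"api": "send_rows", "payload": {
  "plan": "0 -0.5 -1 -30 0;0 0 0 -30 0;0 0 0 -15 0;0 0 0 -5 0;0 0 0 0 0"
}}

```text
time: 12.05
tool_pos: [0.4744, -0.0601, 0.3198]
orientation: [180.0, -0.0, 102.0]
wrist_force: [-0.6, -0.4, -1.2]
grip_width: 0.0004
grasp_force: 0.0
```

>>> {"api": "send_rows", "payload": {
  "plan": "0 0 0 -4 0;0 0 0 -4 0;0 0 0 -4 0;0 0 0 -3 0;0 0 0 -2 0;0 0 0 0 0"
}}

```text
time: 12.8
tool_pos: [0.4736, -0.0607, 0.3026]
orientation: [-180.0, -0.0, 101.9]
wrist_force: [0.1, -0.7, -0.4]
grip_width: 0.0004
grasp_force: 0.0
```

>>> {"api": "send_rows", "payload": {
  "plan": "0 0 0 -1.5 0;0 0 0 -1.5 0;0 0 0 -1 0;0 0 0 0 0"
}}

```text
time: 13.3
tool_pos: [0.4736, -0.0607, 0.2987]
orientation: [-180.0, -0.0, 101.9]
wrist_force: [0.9, 0.1, -0.3]
grip_width: 0.0006
grasp_force: 0.0
```

>>> {"api": "send_rows", "payload": {
  "plan": "0 0 0 -1 0;0 0 0 -1 0;0 0 0 0 0"
}}

```text
time: 13.68
tool_pos: [0.4736, -0.0607, 0.2967]
orientation: [-180.0, -0.0, 101.9]
wrist_force: [0.1, 0.5, 1.1]
grip_width: 0.0004
grasp_force: 0.0
```

>>> {"api": "send_rows", "payload": {
  "plan": "0 0 0 -1 0;0 0 0 -1 0;0 0 0 0 0"
}}

```text
time: 14.05
tool_pos: [0.4736, -0.0607, 0.2946]
orientation: [-180.0, -0.0, 101.9]
wrist_force: [-0.2, -0.5, -0.2]
grip_width: 0.0004
grasp_force: 0.0
```

>>> {"api": "send_rows", "payload": {
  "plan": "0 0 0 -0.5 0;0 0 0 -0.5 0;0 0 0 0 0"
}}

```text
time: 14.42
tool_pos: [0.4736, -0.0608, 0.2944]
orientation: [180.0, -0.0, 101.9]
wrist_force: [-0.9, -0.3, 7.6]
grip_width: 0.0006
grasp_force: 3.1
```

>>> {"api": "send_rows", "payload": {
  "plan": "0 0 0 -0.5 0;0 0 0 -0.5 0;0 0 0 0 0"
}}

```text
time: 14.8
tool_pos: [0.4736, -0.0608, 0.2943]
orientation: [180.0, -0.0, 101.9]
wrist_force: [-3.3, 0.5, 14.8]
grip_width: 0.0011
grasp_force: 6.8
```

Fingertips stopped hard at 108.3 mm with 15 N, so the pin is home. Now I'll release and check.

>>> {"api": "send_rows", "payload": {
  "plan": "0 0 0 2 0;0 0 0 10 0;0 0 0 30 0;0 0 0 40 0;0 20 60 20 0;0 20 60 0 0;0 20 60 0 0;0 0 0 0 0;0 0 0 0 0"
}}

```text
time: 15.92
tool_pos: [0.5318, 0.1139, 0.3935]
orientation: [-179.9, 0.1, 101.9]
wrist_force: [-0.0, -0.3, -0.7]
grip_width: -0.0002
grasp_force: 0.0
```

```bash
python3 look.py s3; python3 - <<'E'
import cv2
b=cv2.imread("pics/s3.png");cv2.imwrite("pics/s3b.png",cv2.resize(b,None,fx=4,fy=4,interpolation=cv2.INTER_CUBIC))
E
```

```text
cap px 45 249.6 203.17777777777778
cap0 54 249.3148148148148 199.03703703703704
[[249.6, 197.1], [249.7, 198.4], [249.9, 201.6]]
```

View pics/s3b.png

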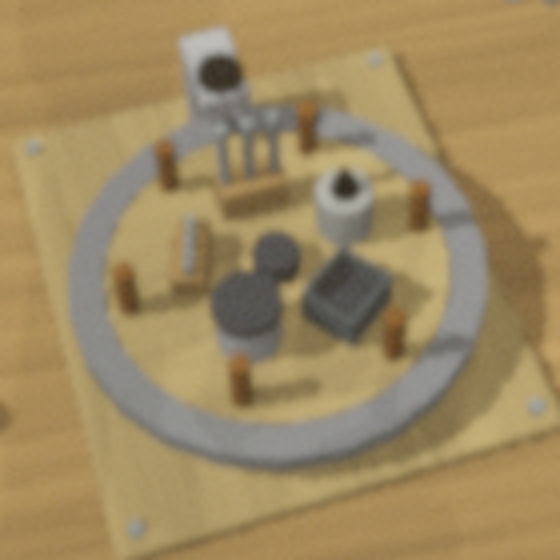

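The cap at (220,72) is down 4.1 px, about 17–18 mm, with the tall bits at (250,150) right behind it. Nothing is touching.

```bash
python3 -c "
from plant import *
print(hand_in())"
```

```text
the job is handed in; nothing more can be done
None
```

The job is handed in: the tall-bit holder faces front, the index pin is pressed fully home (hard stop at about 108 mm), and the arm is clear of everything; the hand-in returned no verdict.

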